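Refit the splined knob on a limb-positioner clamp

TASK

The white limb-positioner clamp on the bench needs its blue hand knob back: take the blue knob with the toothed bore, turn it so that its teeth mesh with those of the upright splined shaft, and slide it down the shaft, rocking it a little if it catches, until it sits fully home, flat on the dark shoulder; then let go. Leave the orange knob with the smooth bore and the wrench where they lie.

Things in the scene. Friction and masses are not known exactly. Their poses are not given: they have to be found in the camera images.
- splined_knob_center (a point): Blue knob to fit, loose, upright; point on its axis, half-way up its 64 mm. Open hexagonal sleeve, 52 mm across flats, with six foot lobes 10 mm high, 79 mm over all. Lobes and corners lie along its x axis and every 60 deg; flats (grip two from above) face 30, 90.. deg. Inside each flat runs a full-height tooth 4 mm wide; 26 mm between tooth tips, bore 42 mm across flats.
- shaft_foot (a point): White fixed clamp's vertical steel shaft; point on its axis on the dark shoulder (80 mm wide, 46 mm above bench) where the knob's underside rests when home. Shaft 20 mm thick, 45 mm tall from here; six teeth 4.4 mm wide, 37 mm across tips, 35 mm tall, along x and every 60 deg. The knob slides on when both x axes differ by a multiple of 60 deg (play 2.5 mm or 11 deg), else stops 35 mm high.
- plain_knob_center (a point): Wrong knob, to be left alone: orange, loose, same outside shape and size as the blue one, with a narrow smooth hole 18 mm across and no teeth. Point on its axis, half-way up its 64 mm. The two knobs stand on opposite sides of the clamp, either way round.
- wrench: A steel open-ended wrench, 170 mm long, lying loose on the bench beyond the clamp, to be left alone. Its long axis is its x axis; origin at mid-length on its underside.
There are look-alikes about, which are no part of the job. Leave any pink or turquoise look-alike of the part that bears shaft_foot alone.

How it is judged:
By the outcome, as a careful person would: the job done as asked, in the order asked, and still so for the second after the job is handed in, with the robot touching nothing.
It also fails if it takes over 35 s, if anything falls off the work surface, if the arm or the gripper's body presses on something with over 40 N, if the wrist force passes 120 N, or if a joint passes its speed limit or range.

ROBOT

A 6-joint arm with a two-finger parallel gripper is mounted at the origin on the work surface. World frame = base frame: x ahead of the robot, y to its left, z up, the work surface at z = 0. Lengths are in m, angles in rad, forces in N, time in s.
With the tool pointing down it reaches from about 0.35 to 0.85 m from the base axis. Payload 8.1 kg.
Tool frame: the origin (TCP) lies midway between the tips of the shut fingers; the grasp point (between the pads) lies 19 mm behind it; z points along the fingers, y is the line along which they close (so a half turn about z gives the same grasp; the last joint's range is limited). The gripper opens to 93 mm and grips with 3 to 60 N. Pads are 15 mm wide; open, the fingers measure 128 mm over their backs; the gripper's body (75 mm by 188 mm) begins 65 mm behind the grasp point.
Start: joints at [-1.43, 0.13, 1.488, -0, 1.523, -0.085], TCP at [0.134, -0.585, 0.186] pointing down, gripper open.
Joint ranges: [-2.96, 2.96], [-0.89, 2.26], [0.02, 2.5], [-1.34, 4.48], [0, 2.73], [-2.66, 2.66]. Speed limits (rad/s): [2.39, 2.39, 2.79, 3.14, 3.14, 3.14].

INTERFACE

Orientations are given as a unit quaternion [w, x, y, z].
In Python, from cell import manip, cams gives the robot as it stands. The module is installed in compiled form; this text tells all that it offers.
- The arm moves only by the tool arm_command, never from a script. Its argument "targets" is a list of rows, each a list of 3 entries, a list of its own where there are three numbers: the opening in per cent of the stroke, from 0 (shut) to 100 (fully open), then the shift along the tool's x, y, z in mm, then the turn, a rotation vector about the tool's x, y, z in rad. In form: [[fingers, [x, y, z], [rx, ry, rz]], ...]. A call has 1 to 5 rows; each row is the pose to reach, as a shift and turn from the pose commanded when the call began, along the tool's axes at that moment; what a row does not reach only later rows make up. A row lasts 1/8 s, in which the tool goes at most 62.5 mm and 10.7 degrees, less where a joint would pass 70% of its speed; a pose out of reach is approached as far as the arm can. A call with a gripper value outside its range is refused whole. The fingers move at their own pace and stop on an object; "newtons" is the grip in N (left out, the last holds). Time passes only in rows, so rows that repeat a pose let the fingers close. It gives the time, the measured TCP pose, the force, the opening and the grip force at its end, in the units of the state.
- manip.sense(): the state, without advancing time (a new reading comes with each control period).
- cams.snapshot(name): name is "scene" or "top" or "wrist"; returns (picture, depth): 400x640x3 uint8, red, green, blue; 400x640 float32, m along the optical axis (not along the pixel's ray), 0 where there is no reading.
- cams.get_calibration(name): a dict with "intrinsics" (3x3 intrinsics, pixels), "cam_to_world" (4x4, takes a point from camera to world coordinates). Camera axes: x right, y up, looking along -z (the intrinsics and any distortion apply to the point x, -y, -z); pixel columns grow to the right and rows downward; lengths in m; the calibration is good to about 2 mm. A picture is of the moment at which its call begins: read the wrist's pose just before it. get_calibration takes no time and is no camera call; for the wrist camera it gives the pose at the moment of the call.
- manip.close_job(): hands the job in; it is judged then, once.
The state is a dict: "t": time; "joint_positions": joint angles; "joint_velocities": joint speeds; "joint_efforts": joint torques, N m; "ee_pos": TCP position; "tool_rot": TCP orientation; "ft_force": force on the tool from outside, world axes, zero at the start; "wrist_torque": the same for the moment, N m; "opening": opening from 0.0 (shut) to 1.0 (fully open); "gripper_force": force on a finger pad.
Only numpy, scipy, OpenCV 4.12 (cv2) and the standard library are available. Lean on these libraries where they do the work, as an engineer would, in place of code of your own. Each camera call takes 0.05 s, during which the arm holds its last target. There are 200 camera calls.

## Working session

There is one attempt and no reset: what is moved stays moved. The work goes in short steps, Python scripts to look and compute and a tool call to move; the robot and the scene stay as the last step left them, time stands still between calls to the robot, and variables do not carry over. Pictures are saved under pics/ and viewed, at most 10 in all, crops included, and the job is handed in when it is done.

Besides the shell and the picture viewer there is one more tool, called after ">>>" by a JSON object that holds its "name" and its "arguments", one argument or row to a line. arm_command: Moves the arm, as the interface text tells. Its arguments: {"type":"object","properties":{"targets":{"type":"array"},"newtons":{"type":"number"}},"required":["targets"]}

```bash
mkdir -p pics; cat > h.py <<'E'
import numpy as np,cv2
from cell import manip,cams
def snap(n,f=None):
    c=cams.get_calibration(n); p,d=cams.snapshot(n)
    if f: cv2.imwrite('pics/'+f,p[:,:,::-1])
    K=np.array(c['intrinsics']);T=np.array(c['cam_to_world'])
    v,u=np.mgrid[:400,:640]
    P=np.stack([(u-K[0,2])/K[0,0]*d,-(v-K[1,2])/K[1,1]*d,-d,np.ones_like(d)],-1)@T.T
    P=P[...,:3]; P[d==0]=np.nan
    return p,d,P,K,T,c
E
python3 - <<'E'
from h import *
for n in ['top','scene']:
    p,d,P,K,T,c=snap(n,n+'0.png'); np.savez(n+'0.npz',p=p,d=d,P=P); print(n,c.keys(),K.round(1).tolist(),T.round(3).tolist(),np.isnan(P).mean())
s=manip.sense();print(s)
E
```

```text
top dict_keys(['intrinsics', 'cam_to_world']) [[497.4, 0.0, 320.0], [0.0, 497.4, 200.7], [0.0, 0.0, 1.0]] [[-0.018, 0.992, -0.122, 0.493], [-1.0, -0.02, -0.011, 0.004], [-0.013, 0.121, 0.993, 1.044], [0.0, 0.0, 0.0, 1.0]] 0.003953125
scene dict_keys(['intrinsics', 'cam_to_world']) [[412.7, 0.0, 324.1], [0.0, 412.7, 196.9], [0.0, 0.0, 1.0]] [[-0.087, -0.717, 0.692, 1.263], [0.996, -0.077, 0.045, 0.038], [0.022, 0.693, 0.721, 0.737], [0.0, 0.0, 0.0, 1.0]] 0.003984375
{'t': 0.1, 'joint_positions': array([-1.43040115e+00,  1.31078650e-01,  1.48918142e+00, -8.63215789e-06,
        1.52297068e+00, -8.54393438e-02]), 'joint_velocities': array([ 4.96086987e-05, -1.02527841e-03, -3.43623172e-03, -1.75947918e-03,
        2.02642117e-04, -1.55199609e-03]), 'joint_efforts': array([ 7.15647875e-04, -5.61346185e+01, -4.93096447e+01,  7.70905917e-02,
        2.92064849e-02, -7.34300761e-05]), 'ee_pos': array([ 0.13426827, -0.58420732,  0.18479049]), 'tool_rot': array([-8.18619998e-04,  9.93631260e-01,  1.12677631e-01, -2.68122382e-05]), 'ft_force': array([ 0.63233612, -0.37729565, -0.47461398]), 'wrist_torque': array([-0.01882543, -0.00887338,  0.03686528]), 'gripper_force': 0.0, 'opening': 0.9985587196201631}
```

View pics/top0.png

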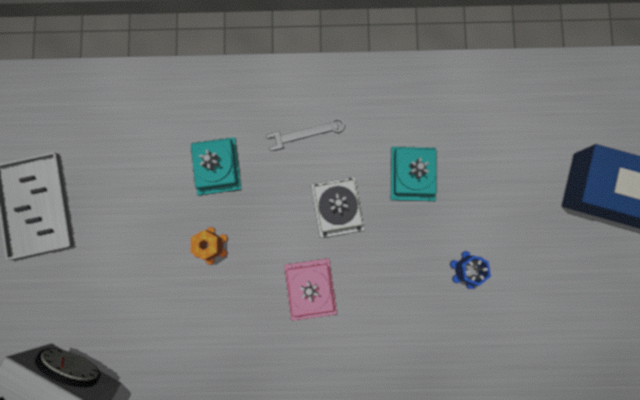

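View pics/scene0.png

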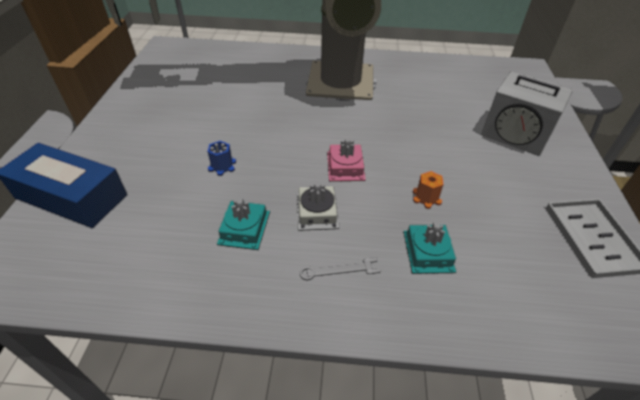

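Top picture: blue knob at about (470,270), white clamp's shaft at (338,203), orange at (205,244), wrench at (305,135); turquoise and pink clamps are the look-alikes. The scene view agrees with this.

```bash
python3 - <<'E'
from h import *
z=np.load('top0.npz');p=z['p'];P=z['P'];v,u=np.mgrid[:400,:640]
pr=lambda m,l:print(l,m.sum(),np.nanmedian(P[m],0).round(4),np.nanmin(P[m],0).round(4),np.nanmax(P[m],0).round(4))
b=(abs(u-470)<32)&(abs(v-270)<28)
pr(b&(P[...,2]>.05),'blue top'); pr(b&(P[...,2]>.005)&(P[...,2]<.014),'blue lobes');pr(b&(P[...,2]>.03),'b')
w=(abs(u-338)<26)&(abs(v-205)<28)
pr(w&(P[...,2]>.072),'shaft'); pr(w&(P[...,2]>.042)&(P[...,2]<.052)&(p.max(-1)<110),'shoulder')
pr((abs(u-470)<60)&(abs(v-320)<20),'table')
big=np.hstack([cv2.resize(p[y-35:y+35,x-35:x+35],(390,390),interpolation=cv2.INTER_CUBIC) for x,y in((470,270),(338,205))])
cv2.imwrite('pics/crop.png',big[:,:,::-1])
E
```

```text
blue top 402 [ 0.4718 -0.2869  0.0632] [ 0.4426 -0.314   0.0501] [ 0.5008 -0.2593  0.0682]
blue lobes 218 [ 0.4728 -0.2708  0.0096] [ 0.4172 -0.3501  0.0051] [ 0.5248 -0.2276  0.0138]
b 580 [ 0.4719 -0.2869  0.0604] [ 0.4426 -0.314   0.03  ] [ 0.501  -0.2593  0.0682]
shaft 151 [ 0.6054 -0.0218  0.0837] [ 0.5886 -0.0376  0.072 ] [ 0.6239 -0.0048  0.0947]
shoulder 970 [ 0.6042 -0.0203  0.0462] [ 0.5674 -0.0597  0.042 ] [0.645  0.0174 0.0518]
table 4641 [ 3.690e-01 -2.868e-01  2.000e-04] [ 0.3291 -0.4105 -0.0058] [ 0.4097 -0.1647  0.0072]
```

View pics/crop.png

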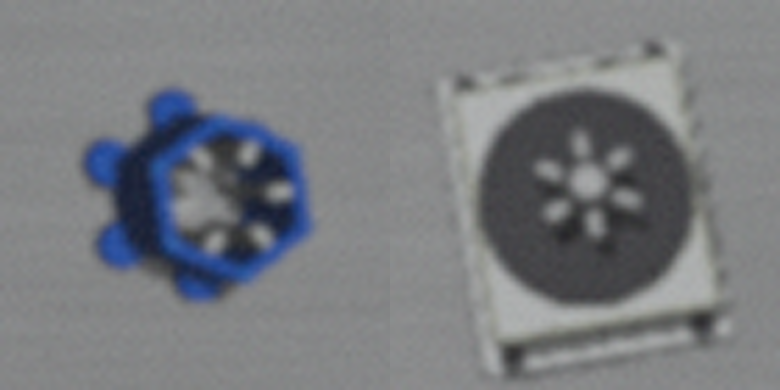

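Crop: blue knob hex with teeth (left), shaft with six teeth (right). Positions and heights agree with the given sizes. Next the phases and the wrist camera's offset.

```bash
cat >> h.py <<'E'
from scipy.spatial.transform import Rotation as R
def rot(s): return R.from_quat(s['tool_rot'],scalar_first=True)
def phase(XY,c,w=None):
    q=XY-c;a=np.arctan2(q[:,1],q[:,0]);s=np.mean(np.exp(6j*a)*(1 if w is None else w))
    return np.degrees(np.angle(s))/6,abs(s)
def delta(s,goal,phi_y):
    """shift (mm, tool axes) and turn (deg about tool z) to bring TCP to goal, tool y axis to world angle phi_y mod 180"""
    Rt=rot(s).as_matrix();sh=Rt.T@(np.array(goal)-s['ee_pos'])*1000
    y=Rt[:,1];d=phi_y-np.degrees(np.arctan2(y[1],y[0]));d=(d+90)%180-90
    return sh.round(1),-d   # tool z is down
E
python3 - <<'E'
from h import *
z=np.load('top0.npz');p=z['p'].astype(int);P=z['P'];v,u=np.mgrid[:400,:640]
b=(abs(u-470)<32)&(abs(v-270)<28)
isb=(p[...,2]-p[...,0]>40)
m=b&isb&(P[...,2]>.058); X=P[m][:,:2]
(hc,r)=cv2.minEnclosingCircle(X.astype(np.float32)); print('hex',hc,r)
h=cv2.convexHull(X.astype(np.float32))[:,0]
from scipy.optimize import least_squares
c0=np.array(hc)
# hex phase via area of filled polygon
n=cv2.fillConvexPoly(np.zeros((800,800),np.uint8),((h-c0)*1e4+400).astype(np.int32),1)
Y,Xx=np.nonzero(n)[::-1][1],np.nonzero(n)[::-1][0]
q=np.c_[Xx,Y]-400.; q-=q.mean(0); rr=np.hypot(*q.T); print('blue',phase(q,0*q[0],rr**6/np.mean(rr**6)), (h.mean(0)))
w=(abs(u-338)<26)&(abs(v-205)<28)&(P[...,2]>.074)&(P[...,2]<.1)
X=P[w][:,:2];c=X.mean(0);q=np.hypot(*(X-c).T);k=q>.012;print('shaft',c,phase(X[k],c))
sf=(abs(u-338)<26)&(abs(v-205)<28)&(abs(P[...,2]-.046)<.004)&(p.max(-1)<110);print(cv2.minEnclosingCircle(P[sf][:,:2].astype(np.float32)))
s=manip.sense();Rt=rot(s).as_matrix();T=np.array(cams.get_calibration('wrist')['cam_to_world'])
print('cam in tool',Rt.T@(T[:3,3]-s['ee_pos']),'look',Rt.T@-T[:3,2]);print(cams.get_calibration('wrist')['intrinsics'])
E
```

```text
hex (0.47158336639404297, -0.2864709496498108) 0.029268456622958183
blue (np.float64(6.255095512884911), np.float64(0.17583045366010305)) [ 0.4710964  -0.28635174]
shaft [ 0.60619356 -0.0211755 ] (np.float64(8.670852762039639), np.float64(0.8433023602709443))
((0.6065482497215271, -0.02119620144367218), 0.03949553146958351)
cam in tool [ 7.84150338e-02  5.18259101e-05 -1.98994691e-01] look [-2.78239514e-01 -5.79593544e-04  9.60511550e-01]
[[276.28124599   0.         317.90364747]
 [  0.         276.28124599 198.99028244]
 [  0.           0.           1.        ]]
```

Blue is at (0.471,-0.286) with x-axis phase about 6.3°, the shaft at (0.606,-0.021) with phase about 8.7°; hex radius 29.3 mm and shoulder radius 39.5 mm match the given sizes. Approach above the blue knob, tool y towards -83.7°.

```bash
python3 - <<'E'
from h import *
s=manip.sense();print(delta(s,[.471,-.286,.160],-83.7))
E
```

```text
(array([ 395. , -215.2,   25.2]), np.float64(6.639395365066903))
```

>>> {"name": "arm_command", "arguments": {
  "targets": [
    [100, [40, -22, 3], [0, 0, 0]],
    [100, [90, -49, 6], [0, 0, 0]],
    [100, [140, -77, 9], [0, 0, 0]],
    [100, [190, -104, 12], [0, 0, 0]],
    [100, [240, -131, 15], [0, 0, 0]]
  ]
}}

```text
t: 0.72
ee_pos: [0.3399, -0.4018, 0.1703]
tool_rot: [-0.0, 0.994, 0.113, -0.0]
ft_force: [0.9, -0.1, 0.0]
opening: 1.001
gripper_force: 0.0
```

>>> {"name": "arm_command", "arguments": {
  "targets": [
    [100, [50, -27, 3], [0, 0, 0.04]],
    [100, [100, -54, 6], [0, 0, 0.08]],
    [100, [140, -76, 9], [0, 0, 0.116]],
    [100, [155, -84, 10], [0, 0, 0.116]],
    [100, [155, -84, 10], [0, 0, 0.116]]
  ]
}}

```text
t: 1.35
ee_pos: [0.4712, -0.2863, 0.1603]
tool_rot: [-0.0, 0.998, 0.056, -0.0]
ft_force: [-0.6, -0.2, -0.5]
opening: 1.0
gripper_force: 0.0
```

```bash
python3 - <<'E'
from h import *
s=manip.sense();print(s['t'],s['ee_pos'],s['ft_force'],abs(s['joint_velocities']).max())
p,d,P,K,T,c=snap('wrist','w1.png');np.savez('w1.npz',p=p,P=P)
p=p.astype(int);m=(p[...,2]-p[...,0]>40)&(P[...,2]>.058)&(P[...,2]<.07)
X=P[m][:,:2].astype(np.float32);X=X[np.hypot(*(X-[.471,-.286]).T)<.05]
print(len(X),X.mean(0),cv2.minEnclosingCircle(X))
E
```

```text
1.35 [ 0.4712273  -0.28633668  0.16029215] [-0.56834636 -0.24796207 -0.50867135] 0.039919468607705705
731 [ 0.47321382 -0.28583583] ((0.47205132246017456, -0.2863222062587738), 0.029827574267983437)
```

View pics/w1.png

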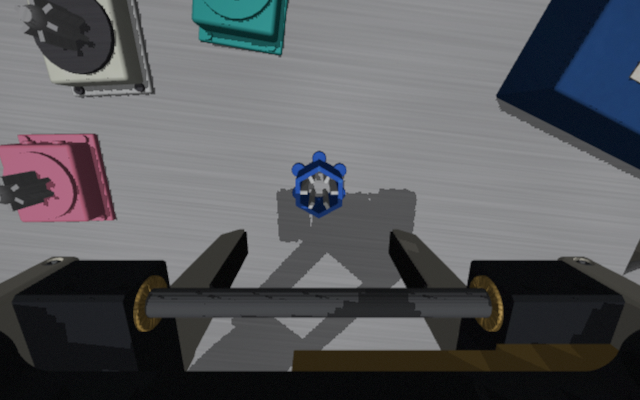

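The wrist view shows the blue knob at (319,188), centred between the fingers with flats facing left and right. Descend and grip.

>>> {"name": "arm_command", "arguments": {
  "targets": [
    [100, [0, 0, 40], [0, 0, 0]],
    [100, [0, 0, 80], [0, 0, 0]],
    [100, [0, 0, 115], [0, 0, 0]],
    [100, [0, 0, 132], [0, 0, 0]],
    [100, [0, 0, 132], [0, 0, 0]]
  ]
}}

```text
t: 2.02
ee_pos: [0.4698, -0.2871, 0.0279]
tool_rot: [-0.001, 0.999, 0.054, -0.001]
ft_force: [0.5, 0.3, 0.4]
opening: 1.003
gripper_force: 0.0
```

>>> {"name": "arm_command", "arguments": {
  "newtons": 25,
  "targets": [
    [0, [0, 0, 0], [0, 0, 0]],
    [0, [0, 0, 0], [0, 0, 0]],
    [0, [0, 0, 0], [0, 0, 0]],
    [0, [0, 0, 0], [0, 0, 0]],
    [0, [0, 0, 0], [0, 0, 0]]
  ]
}}

```text
t: 2.65
ee_pos: [0.4714, -0.287, 0.029]
tool_rot: [0.0, 0.998, 0.055, 0.0]
ft_force: [0.3, -1.1, 1.2]
opening: 0.547
gripper_force: 25.0
```

>>> {"name": "arm_command", "arguments": {
  "targets": [
    [0, [0, 0, -30], [0, 0, 0]],
    [0, [0, 0, -75], [0, 0, 0]],
    [0, [0, 0, -120], [0, 0, 0]],
    [0, [0, 0, -140], [0, 0, 0]],
    [0, [0, 0, -140], [0, 0, 0]]
  ]
}}

```text
t: 3.28
ee_pos: [0.4719, -0.2872, 0.1695]
tool_rot: [0.001, 0.998, 0.055, 0.001]
ft_force: [-0.6, 0.3, -2.7]
opening: 0.55
gripper_force: 25.0
```

```bash
python3 - <<'E'
from h import *
s=manip.sense();print(s['t'],s['ee_pos'],s['opening'],s['gripper_force'])
p,d,P,K,T,c=snap('wrist','w2.png');np.savez('w2.npz',p=p,P=P)
# white clamp shaft seen from here
m=(np.hypot(P[...,0]-.606,P[...,1]+.021)<.03)&(P[...,2]>.074);print('shaft px',m.sum(),np.nanmean(P[m],0) if m.any() else '')
print(delta(s,[.6062,-.0212,.168],-83.7+2.4))
E
```

```text
3.275 [ 0.47185699 -0.28721998  0.16947962] 0.5502154432477173 24.99738782644272
shaft px 1189 [ 0.60601596 -0.02423627  0.08284677]
(array([ 162.7, -249.7,    1.4]), np.float64(-2.405536322752397))
```

View pics/w2.png

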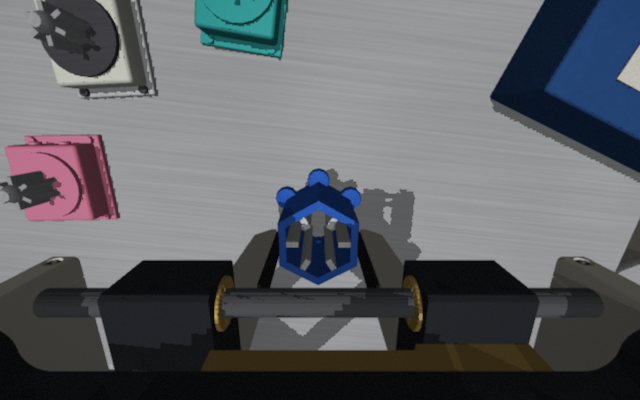

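Knob held squarely at (318,225), lobe at top centre. Move to 75 mm short of the shaft so the wrist camera looks down on it.

>>> {"name": "arm_command", "arguments": {
  "targets": [
    [0, [15, -45, 0], [0, 0, 0]],
    [0, [33, -95, 0], [0, 0, 0]],
    [0, [50, -145, 0], [0, 0, 0]],
    [0, [68, -195, 0], [0, 0, 0]],
    [0, [80, -230, 0], [0, 0, -0.04]]
  ]
}}

```text
t: 3.95
ee_pos: [0.524, -0.0468, 0.1654]
tool_rot: [-0.001, 0.997, 0.076, -0.002]
ft_force: [-0.2, 1.1, -3.3]
opening: 0.549
gripper_force: 25.0
```

>>> {"name": "arm_command", "arguments": {
  "targets": [
    [0, [8, -19, 0], [0, 0, 0]],
    [0, [8, -19, 0], [0, 0, 0]],
    [0, [8, -19, 0], [0, 0, 0]]
  ]
}}

```text
t: 4.32
ee_pos: [0.5295, -0.0299, 0.1669]
tool_rot: [-0.0, 0.997, 0.075, -0.001]
ft_force: [-0.4, -0.5, -3.8]
opening: 0.547
gripper_force: 25.0
```

```bash
python3 - <<'E'
from h import *
s=manip.sense();print(s['t'],s['ee_pos'],s['opening'],s['gripper_force'])
p,d,P,K,T,c=snap('wrist','w3.png');np.savez('w3.npz',p=p,P=P)
p=p.astype(int)
D=np.hypot(P[...,0]-.606,P[...,1]+.021)
top=(D<.03)&(P[...,2]>.0875)&(P[...,2]<.098);print('core top',top.sum(),np.median(P[top],0),cv2.minEnclosingCircle(P[top][:,:2].astype(np.float32)))
t=(D<.03)&(P[...,2]>.078)&(P[...,2]<.085);X=P[t][:,:2];print('teeth',t.sum(),cv2.minEnclosingCircle(X.astype(np.float32)))
for c in (X.mean(0),np.array([.6062,-.0212])):
    q=np.hypot(*(X-c).T);k=q>.012;print(c,phase(X[k],c))
sh=(D<.06)&(abs(P[...,2]-.046)<.003)&(p.max(-1)<110);print('shoulder',cv2.minEnclosingCircle(P[sh][:,:2].astype(np.float32)),np.median(P[sh],0))
y=rot(s).as_matrix()[:,1];print('y ang',np.degrees(np.arctan2(y[1],y[0])),rot(s).as_matrix()[:,2])
# held knob
b=(p[...,2]-p[...,0]>40);g=P[...,2]-s['ee_pos'][2];L=(P-s['ee_pos'])@rot(s).as_matrix()
r=np.hypot(L[...,0],L[...,1])<.05
for lo,hi in((-.044,-.028),(.012,.024)):
    m=b&r&(-L[...,2]>-hi)&(-L[...,2]<-lo);print('knob',m.sum(),np.median(L[m],0),L[m].min(0),L[m].max(0))
v,u=np.nonzero(top);print('px',u.mean(),v.mean())
E
```

```text
4.325 [ 0.52948195 -0.02985053  0.16687279] 0.5474971641619943 24.997285902500153
core top 196 [ 0.60674407 -0.020251    0.09059248] ((0.6069833636283875, -0.020551957190036774), 0.00789259746670723)
teeth 302 ((0.6066100001335144, -0.02031783014535904), 0.018408093601465225)
[ 0.60749635 -0.02029439] (np.float64(9.002521022708361), np.float64(0.8544727527457707))
[ 0.6062 -0.0212] (np.float64(9.288240624845622), np.float64(0.8370145666990361))
shoulder ((0.6062451004981995, -0.020596297457814217), 0.03963908553123474) [ 0.60818505 -0.02006957  0.04587313]
y ang -81.42075502953317 [-2.96152053e-03  8.45194085e-06 -9.99995615e-01]
knob 2285 [ 3.48691898e-03 -4.76470846e-05 -3.46953528e-02] [-0.02944806 -0.02592513 -0.03791084] [ 0.03039253  0.02556636 -0.02802416]
knob 959 [ 2.12224726e-02 -5.71097335e-05  1.91477925e-02] [-0.02381816 -0.03464663  0.01203487] [0.03973834 0.03471337 0.02397595]
px 320.2857142857143 119.25
```

View pics/w3.png

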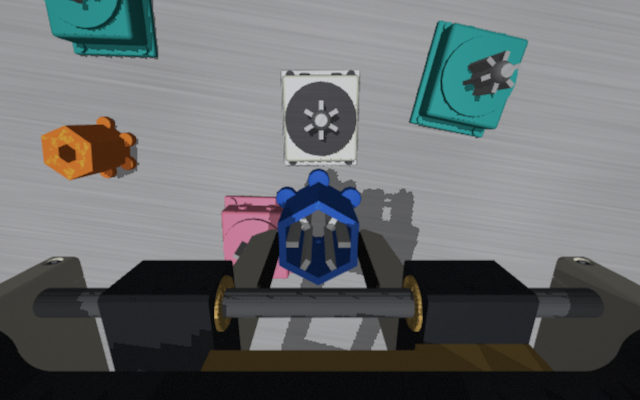

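The white clamp's shaft is at (320,119), in line with the held knob; shaft (0.6066,-0.0204), phase 9.0° against the knob's 8.6°. Go above, then descend.

```bash
python3 - <<'E'
from h import *
print(delta(manip.sense(),[.6061,-.0204,.1255],-81.0))
E
```

```text
(array([77.1,  1.7, 41.7]), np.float64(-0.45852234918088186))
```

>>> {"name": "arm_command", "arguments": {
  "targets": [
    [0, [40, 1, 0], [0, 0, -0.007]],
    [0, [77, 2, 0], [0, 0, -0.007]],
    [0, [77, 2, 0], [0, 0, -0.007]],
    [0, [77, 2, 20], [0, 0, -0.007]],
    [0, [77, 2, 35], [0, 0, -0.007]]
  ]
}}

```text
t: 5.0
ee_pos: [0.6055, -0.0204, 0.1316]
tool_rot: [-0.0, 0.997, 0.078, -0.001]
ft_force: [-0.7, -0.2, -3.8]
opening: 0.552
gripper_force: 25.0
```

```bash
python3 - <<'E'
from h import *
s=manip.sense();print(s['ft_force'],delta(s,[.6061,-.0204,.120],-81.0))
E
```

```text
[-0.72424735 -0.15973427 -3.80288626] (array([ 0.6,  0.1, 11.6]), np.float64(-0.0620591262342316))
```

>>> {"name": "arm_command", "arguments": {
  "targets": [
    [0, [0.6, 0, 6], [0, 0, 0]],
    [0, [0.6, 0, 12], [0, 0, 0]],
    [0, [0.6, 0, 18], [0, 0, 0]],
    [0, [0.6, 0, 23], [0, 0, 0]],
    [0, [0.6, 0, 27], [0, 0, 0]]
  ]
}}

```text
t: 5.62
ee_pos: [0.6077, -0.0198, 0.1066]
tool_rot: [0.0, 0.997, 0.078, 0.0]
ft_force: [-0.6, 0.2, -2.8]
opening: 0.548
gripper_force: 25.0
```

>>> {"name": "arm_command", "arguments": {
  "targets": [
    [0, [-0.8, 0, 6], [0, 0, 0]],
    [0, [-0.8, 0, 12], [0, 0, 0]],
    [0, [-0.8, 0, 17], [0, 0, 0]],
    [0, [-0.8, 0, 22], [0, 0, 0]],
    [0, [-0.8, 0, 26], [0, 0, 0]]
  ]
}}

```text
t: 6.25
ee_pos: [0.6068, -0.0199, 0.0803]
tool_rot: [-0.0, 0.997, 0.078, -0.0]
ft_force: [0.6, 0.6, -2.6]
opening: 0.549
gripper_force: 25.0
```

>>> {"name": "arm_command", "arguments": {
  "targets": [
    [0, [0, 0, 2], [0, 0, 0]],
    [0, [0, 0, 4], [0, 0, 0]],
    [0, [0, 0, 5], [0, 0, 0]],
    [0, [0, 0, 5.5], [0, 0, 0]],
    [0, [0, 0, 5.5], [0, 0, 0]]
  ]
}}

```text
t: 6.88
ee_pos: [0.6072, -0.0199, 0.0757]
tool_rot: [0.0, 0.997, 0.078, 0.0]
ft_force: [0.8, 0.8, -0.3]
opening: 0.551
gripper_force: 25.0
```

Contact is starting; press lightly, then open.

>>> {"name": "arm_command", "arguments": {
  "targets": [
    [0, [0, 0, 0.7], [0, 0, 0]],
    [0, [0, 0, 1.4], [0, 0, 0]],
    [0, [0, 0, 1.4], [0, 0, 0]]
  ]
}}

```text
t: 7.25
ee_pos: [0.6081, -0.0198, 0.0751]
tool_rot: [0.0, 0.997, 0.078, 0.001]
ft_force: [3.3, 2.7, 5.3]
opening: 0.545
gripper_force: 25.0
```

>>> {"name": "arm_command", "arguments": {
  "targets": [
    [60, [0, 0, 0], [0, 0, 0]],
    [75, [0, 0, 0], [0, 0, 0]],
    [100, [0, 0, 0], [0, 0, 0]],
    [100, [0, 0, 0], [0, 0, 0]],
    [100, [0, 0, 0], [0, 0, 0]]
  ]
}}

```text
t: 7.88
ee_pos: [0.6067, -0.02, 0.0737]
tool_rot: [-0.0, 0.997, 0.078, -0.0]
ft_force: [0.6, 0.4, -1.1]
opening: 0.971
gripper_force: 0.0
```

>>> {"name": "arm_command", "arguments": {
  "targets": [
    [100, [0, 0, -20], [0, 0, 0]],
    [100, [0, 0, -60], [0, 0, 0]],
    [100, [0, 0, -100], [0, 0, 0]],
    [100, [-40, 0, -120], [0, 0, 0]],
    [100, [-80, 0, -120], [0, 0, 0]]
  ]
}}

```text
t: 8.5
ee_pos: [0.5289, -0.0328, 0.1982]
tool_rot: [0.001, 0.997, 0.078, 0.003]
ft_force: [-0.3, -0.6, -0.1]
opening: 0.999
gripper_force: 0.0
```

```bash
python3 - <<'E'
from h import *
s=manip.sense();print(s['t'],s['ee_pos'],s['ft_force'])
p,d,P,K,T,c=snap('wrist','w4.png');q=p.astype(int)
b=(q[...,2]-q[...,0]>40)&(np.hypot(P[...,0]-.606,P[...,1]+.02)<.05)
for lo,hi in((.1,.12),(.052,.062)):
    m=b&(P[...,2]>lo)&(P[...,2]<hi);print(m.sum(),np.median(P[m],0),cv2.minEnclosingCircle(P[m][:,:2].astype(np.float32)))
m=b&(P[...,2]>.1);A=np.c_[P[m][:,:2]-[.606,-.02],np.ones(m.sum())];print('rim plane',np.linalg.lstsq(A,P[m][:,2],rcond=None)[0])
E
```

```text
8.5 [ 0.52892243 -0.03282985  0.19822106] [-0.28748877 -0.59279117 -0.1350045 ]
933 [ 0.61172693 -0.01840729  0.1098107 ] ((0.6089712381362915, -0.019234828650951385), 0.029508076608181)
342 [ 0.60280307 -0.0184265   0.05585323] ((0.6090329885482788, -0.019415810704231262), 0.038885023444890976)
rim plane [-0.00346478  0.00021585  0.10954641]
```

View pics/w4.png

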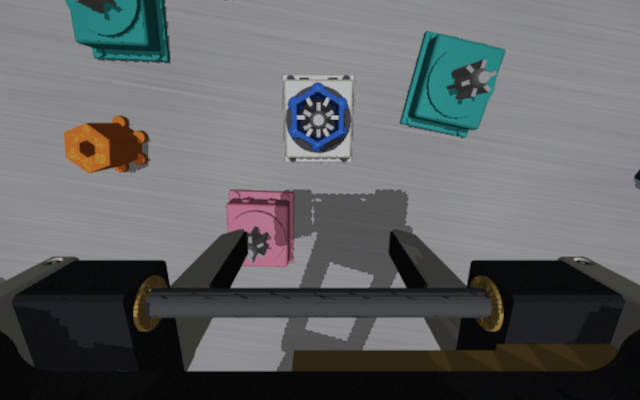

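The blue knob sits on the white clamp at (318,118), rim at z = 0.110 (46 + 64 mm) and level, lobe tops at 0.056: fully home. The gripper is open and clear.

>>> {"name": "arm_command", "arguments": {
  "targets": [
    [100, [0, 0, 0], [0, 0, 0]],
    [100, [0, 0, 0], [0, 0, 0]],
    [100, [0, 0, 0], [0, 0, 0]]
  ]
}}

```text
t: 8.93
ee_pos: [0.5286, -0.0324, 0.1941]
tool_rot: [0.0, 0.997, 0.078, 0.0]
ft_force: [0.2, 0.1, 0.1]
opening: 1.0
gripper_force: 0.0
```

```bash
python3 -c "
from cell import manip
print(manip.close_job())"
```

```text
the job is handed in; nothing more can be done
None
```

The blue splined knob is on the white clamp's shaft, fully home and level on the dark shoulder, and released; the orange knob and wrench were not touched, and the job was handed in at about 9 s.

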